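# Load the drain plate into the mould press

### The job

Push the round steel drain plate along the press bed and over the raised lip so that it drops into the pocket beyond, without lifting it off the bed. Then press it down from above until the stiff seat under it is firmly down on its stop, holding some 15 to 20 N for a moment but never loading the plate with more than 25 N, and let go; leave the mould, the bowl and the spatula where they are.

Things in the scene. Friction and masses are not known exactly. Their poses are not given: they have to be found in the camera images.
- bed: Fixed white press bed, 297 x 160 mm. Origin on the table under the lip's inner edge, on the middle line; x = push direction (deck, lip, pocket), y across, z up. Deck top 40 mm up, x = -185 mm to the lip. Side walls 10 mm above deck, inner faces y = +-49 mm from x = -60 to the pocket's end; from x = -60 back to -120 they flare to y = +-64 mm.
- plate: Loose round steel drain plate with small dark holes, 92 mm across, 12 mm thick, 0.3 to 0.55 kg; origin at its underside's centre, z up. Starts flat on the deck, centre 75 to 115 mm before the lip's inner edge. Push from behind, tips 4 to 12 mm above deck; rubbery tips can hold its tail down at the lip: rise with it, or back off and retry. Load at most 25 N; lift under 30 mm.
- lip (a point): Middle of the crest of the steel lip, 44 mm above the table, at bed x = -2 mm. The lip runs across the bed: ramp from bed x = -12 (deck level) up to x = -4 mm, flat crest 4 mm above the deck to x = 0, then a sheer drop into the pocket. When the plate's tail lies on the crest, push it off with the tips low, 2 to 6 mm above the crest: higher tips ride over it.
- pocket (a point): Centre of the pocket at deck level (40 mm above the table), at bed x = 49 mm. The pocket is 98 mm square (bed x = 0 to 98), closed by an end wall 10 mm above deck; the seat is its floor. The plate's top, when it lies on the seat, is 12 mm above the seat's top; press it near its centre, straight down.
- seat: Dark 90 mm square seat, the pocket's movable floor; origin at the centre of its top. Its height at the start varies: top 1 to 16 mm below deck. Friction holds it: it sinks 4 to 9 mm more under 11 N in all (plate's weight + 4 to 8 N push) and stays put. Its stop lies 10 to 20 mm below deck, hidden and not marked: feel it, a hard rubber pad where force rises 12 N per mm.
- mould: Bystander: empty white plastic cheese mould, cup shaped, 84 mm across the rim, 85 mm high, standing beside the bed; origin under its base centre.
- bowl: Bystander: steel bowl, 120 mm across, 45 mm high, standing beyond the pocket end; origin under its base centre.
- spatula: Bystander: spatula with black handle lying on the table beside the bed on the robot's side, along the bed.
Not all that is in view belongs to the job. There is more than one size of the plate; the one meant has the size given above.

How it is judged:
By the outcome, as a careful person would: the job done as asked, in the order asked, and still so for the second after the job is handed in, with the robot touching nothing.
It also fails if it takes over 54 s, if anything falls off the work surface, if the arm or the gripper's body presses on something with over 40 N, if the wrist force passes 120 N, or if a joint passes its speed limit or range.

### The arm

A 7-joint arm with a two-finger parallel gripper is mounted at the origin on the work surface. World frame = base frame: x ahead of the robot, y to its left, z up, the work surface at z = 0. Lengths are in m, angles in rad, forces in N, time in s.
With the tool pointing down it reaches from about 0.425 to 0.875 m from the base axis. Payload 4.7 kg.
Tool frame: the origin (TCP) lies midway between the tips of the shut fingers; the grasp point (between the pads) lies 19 mm behind it; x points along the fingers, y is the direction in which the jaws open and shut, and the axes are right-handed (so a half turn about x gives the same grasp; the last joint's range is limited). The gripper opens to 87 mm and grips with 3 to 60 N. Pads are 19 mm wide; open, the fingers measure 117 mm over their backs; the gripper's body (75 mm by 190 mm) begins 51 mm behind the grasp point.
Start: joints at [1.179, 0.321, -0.07, 1.45, 0.023, 1.371, -0.057], TCP at [0.257, -0.597, 0.223] pointing down, gripper open.
Joint ranges: [-2.86, 2.86], [-0.3, 2.09], [-1.38, 1.24], [0.06, 2.45], [-1.56, 4.7], [0.09, 2.05], [-2.69, 2.69]. Speed limits (rad/s): [2.57, 2.57, 3.14, 3.14, 3.14, 3.14, 3.14].

### API

Orientations are given as a rotation vector (axis times angle).
In Python, from bench import ctrl gives the robot as it stands. The module is installed in compiled form; this text tells all that it offers.
- The arm moves only by the shell command python3 -m jog 'ROWS' [FORCE]. ROWS is JSON, a list of rows, each an object with "rot": the turn, a rotation vector about the tool's x, y, z in units of 5 degrees (1.0 is 5 degrees), a list of three; "travel": the shift along the tool's x, y, z in units of 0.3 m (1.0 is 0.3 m), a list of three; "jaw": the closure, from -1 (fully open) to 1 (shut), so that 0 is half open. In form: [{"rot": [ax, ay, az], "travel": [tx, ty, tz], "jaw": jaw}, ...]. A call has 1 to 8 rows; each row shifts and turns the commanded pose from where the row before left it, along the tool's axes as they then stand; what a row does not reach is not made up. A row lasts 1/10 s, in which the tool goes at most 50 mm and 8.59 degrees, less where a joint would pass 70% of its speed; a pose out of reach is approached as far as the arm can. A call with a number of a shift or a turn outside -1 to 1 is refused whole. A call with a gripper value outside its range is refused whole. The fingers move at their own pace and stop on an object; FORCE is the grip in N (left out, the last holds). Time passes only in rows, so rows that do not move let the fingers close. It gives the time, the measured TCP pose, the force and the opening at its end, in the units of the state.
- ctrl.get_state(): the state, without advancing time (a new reading comes with each control period).
- ctrl.get_image(name): name is "side" or "top" or "wrist"; returns the picture (420x560x3 uint8, red, green, blue); there is no depth.
- ctrl.camera_model(name): a dict with "mtx" (3x3 intrinsics, pixels), "k1" (the pictures are not rectified: a ray, as slopes to the right and down, at radius r is drawn at 1 + k1 r^2 times it, then the intrinsics apply), "extrinsics" (4x4, takes a point from world to camera coordinates); the wrist camera has in their place "hand_eye" (4x4, takes a point from camera to tool coordinates, whose origin is the TCP and whose axes are the tool frame's). Camera axes: x right, y up, looking along -z (the intrinsics and any distortion apply to the point x, -y, -z); pixel columns grow to the right and rows downward; lengths in m; the calibration is good to about 2 mm. A picture is of the moment at which its call begins: read the wrist's pose just before it. camera_model takes no time and is no camera call.
- ctrl.close_job(): hands the job in, once; it reports no verdict.
The state is a dict: "time": time; "joint_positions": joint angles; "qd": joint speeds; "joint_torque": joint torques, N m; "position": TCP position; "tool_rot": TCP orientation; "ft_force": force on the tool from outside, world axes, zero at the start; "torque": the same for the moment, N m; "grip_width": opening from 0.0 (shut) to 1.0 (fully open).
Only numpy, scipy, OpenCV 4.12 (cv2) and the standard library are available. Lean on these libraries where they do the work, as an engineer would, in place of code of your own. Each camera call takes 0.05 s, during which the arm holds its last target.

## Working session

There is one attempt and no reset: what is moved stays moved. The work goes in short steps, Python scripts to look and compute and a shell command to move; the robot and the scene stay as the last step left them, time stands still between calls to the robot, and variables do not carry over. Pictures are saved under pics/ and viewed, and the job is handed in when it is done.

```bash
mkdir -p pics; ls
python3 - <<'E'
from bench import ctrl
import cv2,numpy as np
s=ctrl.get_state(); print({k:np.round(v,3).tolist() for k,v in s.items()})
for n in ["side","top","wrist"]:
    im=ctrl.get_image(n); cv2.imwrite(f"pics/{n}0.png",im[:,:,::-1])
    print(n,{k:np.round(v,4).tolist() for k,v in ctrl.camera_model(n).items()})
E
```

```text
pics
{'time': 0.0, 'joint_positions': [1.179, 0.322, -0.07, 1.452, 0.023, 1.371, -0.057], 'qd': [0.0, -0.001, 0.001, -0.0, -0.002, -0.001, 0.0], 'joint_torque': [0.0, -49.129, -0.404, -31.253, -0.064, 0.044, 0.0], 'position': [0.256, -0.597, 0.221], 'tool_rot': [1.998, 0.413, -1.999], 'ft_force': [0.423, -0.092, 0.386], 'torque': [-0.026, -0.023, 0.013], 'grip_width': 1.004}
side {'mtx': [[452.2624, 0.0, 264.74], [0.0, 452.2624, 208.6486], [0.0, 0.0, 1.0]], 'k1': -0.028, 'extrinsics': [[0.9271, -0.3743, -0.0171, -0.5167], [0.2736, 0.6451, 0.7134, -0.2046], [-0.2561, -0.6661, 0.7005, -0.7114], [0.0, 0.0, 0.0, 1.0]]}
top {'mtx': [[487.9475, 0.0, 273.5358], [0.0, 487.9475, 215.8401], [0.0, 0.0, 1.0]], 'k1': 0.0475, 'extrinsics': [[-0.0211, -0.9996, 0.0206, -0.0219], [0.9972, -0.0196, 0.0728, -0.5321], [-0.0724, 0.022, 0.9971, -0.8123], [0.0, 0.0, 0.0, 1.0]]}
wrist {'mtx': [[329.285, 0.0, 281.8549], [0.0, 329.285, 210.0752], [0.0, 0.0, 1.0]], 'k1': -0.0658, 'hand_eye': [[0.0, 0.2961, -0.9551, -0.1622], [1.0, -0.0004, -0.0001, -0.0013], [-0.0004, -0.9551, -0.2961, -0.0829], [0.0, 0.0, 0.0, 1.0]]}
```

View pics/top0.png

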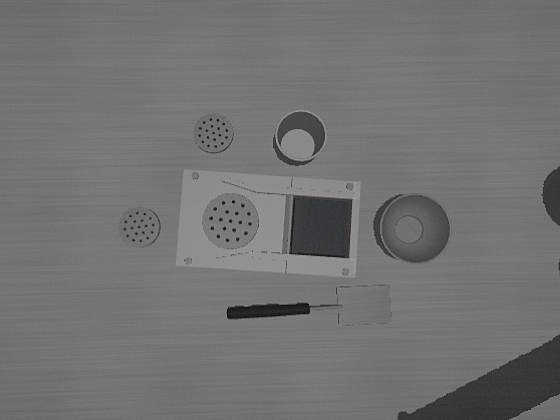

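View pics/side0.png

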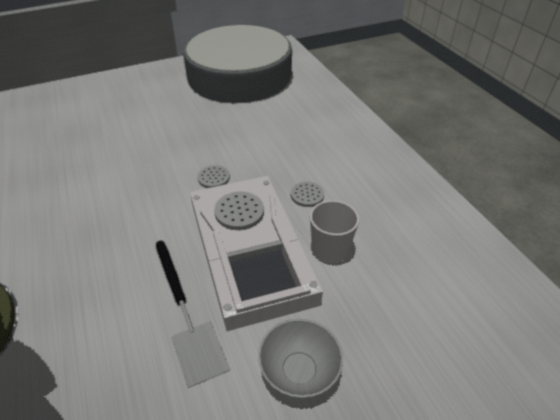

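The top view shows the bed around (180–360, 170–275) with its push direction pointing right, which is about -y in the world. The plate is at (231,221) and the pocket at (321,227). I'll zoom in to measure.

```bash
cat > h.py <<'E'
from bench import ctrl
import numpy as np,cv2
from scipy.spatial.transform import Rotation as R
def cam(n):
    m=ctrl.camera_model(n)
    if 'extrinsics' in m: T=np.linalg.inv(np.array(m['extrinsics']))
    else:
        s=ctrl.get_state();W=np.eye(4);W[:3,:3]=R.from_rotvec(s['tool_rot']).as_matrix();W[:3,3]=s['position'];T=W@np.array(m['hand_eye'])
    return np.array(m['mtx']),m['k1'],T
def ray(c,px,z):
    K,k,T=c
    d=np.linalg.solve(K,np.array([px[0],px[1],1.]))[:2];r=np.hypot(*d)
    u=r
    for _ in range(20): u=r/(1+k*u*u)
    d=d*(u/r if r>0 else 1)
    v=T[:3,:3]@np.array([d[0],-d[1],-1]);o=T[:3,3]
    return o+v*(z-o[2])/v[2]
def proj(c,p):
    K,k,T=c
    q=np.linalg.inv(T)@np.append(p,1.);a=np.array([q[0],-q[1]])/-q[2];a=a*(1+k*a@a)
    return (K@np.append(a,1))[:2]
E
python3 - <<'E'
import cv2
a=cv2.imread('pics/top0.png')[155:290,165:375]
cv2.imwrite('pics/topz.png',cv2.resize(a,None,fx=3.8,fy=3.8,interpolation=cv2.INTER_CUBIC))
a=cv2.imread('pics/side0.png')[165:330,180:340]
cv2.imwrite('pics/sidez.png',cv2.resize(a,None,fx=3.6,fy=3.6,interpolation=cv2.INTER_CUBIC))
E
```

```text
(no output)
```

View pics/topz.png

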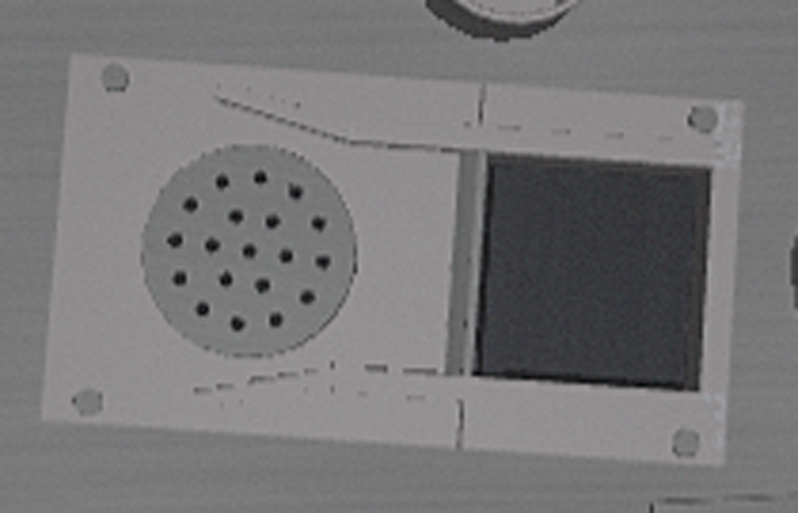

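View pics/sidez.png

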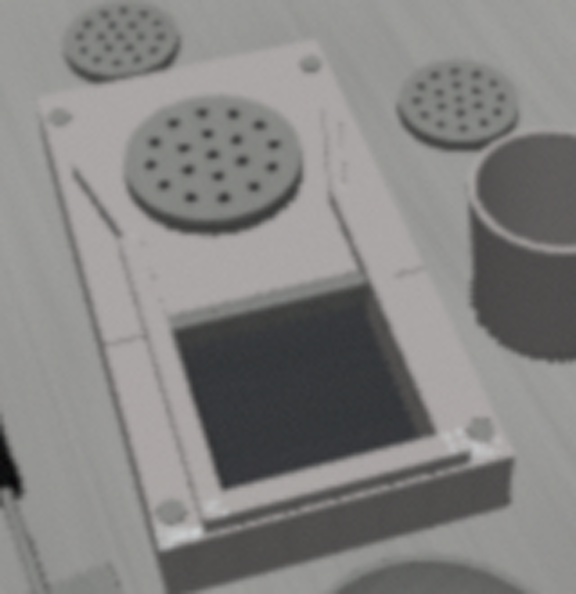

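View pics/wrist0.png

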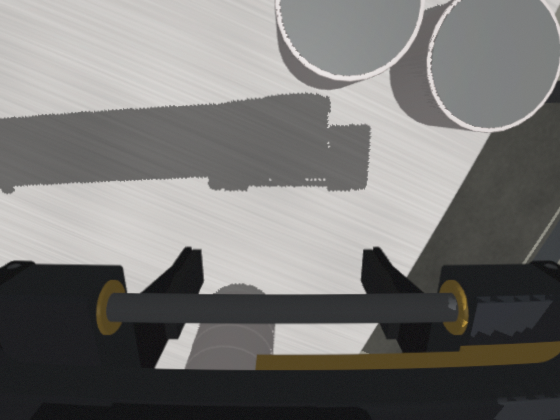

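Run:
```python
from h import *
t=cam('top');s=cam('side')
zt=lambda p:(p[0]/3.8+165-.37,p[1]/3.8+155-.37)
zs=lambda p:(p[0]/3.6+180-.36,p[1]/3.6+165-.36)
B=np.array([[-185,80],[112,80],[112,-80],[-185,-80]])/1e3
for nm,c,f,P in (('top',t,zt,[(72,55),(742,101),(723,465),(43,419)]),('side',s,zs,[(318,40),(513,460),(162,540),(40,98)])):
    W=np.array([ray(c,f(p),.04)[:2] for p in P])
    mb=B.mean(0);mw=W.mean(0)
    H=(B-mb).T@(W-mw);a=np.arctan2(H[0,1]-H[1,0],H[0,0]+H[1,1])
    r=np.array([[np.cos(a),-np.sin(a)],[np.sin(a),np.cos(a)]]);o=mw-r@mb
    print(nm,'origin',o.round(4),'deg',np.degrees(a).round(2),'res',((r@B.T).T+o-W).round(4).tolist())
    pp={'top':(249,250.5),'side':(213,157)}[nm]
    pl=ray(c,f(pp),.052)[:2];print('plate',pl.round(4),'bed',(r.T@(pl-o)).round(4))
    if nm=='top':
        for q in [(487,152),(713,167),(699,390),(473,375)]: print((r.T@(ray(c,f(q),.04)[:2]-o)).round(4),end=' ')
```

```text
top origin [ 0.5156 -0.0607] deg -95.02 res [[0.0005, 0.0008], [0.0001, -0.0011], [-0.0001, -0.0008], [-0.0004, 0.0011]]
plate [0.5229 0.039 ] bed [-0.0999 -0.0015]
[0.0002 0.0495] [0.0998 0.0497] [ 0.099  -0.0482] [ 0.0003 -0.0483] side origin [ 0.5159 -0.0589] deg -95.62 res [[0.0014, 0.0007], [0.0013, 0.0013], [-0.0027, -0.0038], [0.0, 0.0018]]
plate [0.5224 0.0392] bed [-0.0982 -0.0031]
```

```bash
cat >> h.py <<'E'
O=np.array([.5157,-.0602]);A=np.radians(-95.15)
Rb=np.array([[np.cos(A),-np.sin(A)],[np.sin(A),np.cos(A)]])
def b2w(x,y): return O+Rb@np.array([x,y])
def w2b(p): return Rb.T@(np.array(p)[:2]-O)
def plan(x=None,y=None,z=None,sgn=1):
    "travel units (and turn units) in tool axes to bed x,y, world z"
    s=ctrl.get_state();M=R.from_rotvec(s['tool_rot']).as_matrix();p=np.array(s['position'])
    b=w2b(p); x=b[0] if x is None else x;y=b[1] if y is None else y;z=p[2] if z is None else z
    t=np.append(b2w(x,y),z)-p
    zx=np.append(Rb[:,0],0)*sgn;xx=np.array([0,0,-1.]);G=np.stack([xx,np.cross(zx,xx),zx],1)
    rv=R.from_matrix(M.T@G).as_rotvec()
    print('t',round(s['time'],2),'bed',b.round(4),'z',p[2].round(4),'F',np.round(s['ft_force'],1),'Fbed',(Rb.T@np.array(s['ft_force'])[:2]).round(1),'w',round(s['grip_width'],2))
    print(' turn units',(np.degrees(rv)/5).round(2),'travel now',(M.T@t/.3).round(3),'travel after turn',(G.T@t/.3).round(3))
E
python3 - <<'E'
from h import *
print(R.from_rotvec(ctrl.get_state()['tool_rot']).as_matrix().round(2))
plan(-.175,-.0015,.22,1);plan(-.175,-.0015,.22,-1)
print(ctrl.get_state()['joint_positions'])
E
```

```text
[[-0.    0.39 -0.92]
 [ 0.   -0.92 -0.39]
 [-1.   -0.    0.  ]]
t 0.15 bed [ 0.5578 -0.2101] z 0.2217 F [ 0.   0.5 -0.1] Fbed [-0.5 -0. ] w 1.0
 turn units [-1.232e+01 -1.000e-02  2.000e-02] travel now [ 0.008 -1.818 -1.774] travel after turn [ 0.006  0.695 -2.443]
t 0.15 bed [ 0.5578 -0.2101] z 0.2217 F [ 0.   0.5 -0.1] Fbed [-0.5 -0. ] w 1.0
 turn units [2.368e+01 2.000e-02 1.000e-02] travel now [ 0.008 -1.818 -1.774] travel after turn [ 0.006 -0.695  2.443]
[ 1.17907404  0.32167582 -0.0700393   1.45140911  0.02264213  1.3708196
 -0.05685973]
```

```bash
python3 -m jog '[{"rot":[-1,0,0],"travel":[0,0,0],"jaw":0.08},{"rot":[-1,0,0],"travel":[0,0,0],"jaw":0.08},{"rot":[-1,0,0],"travel":[0,0,0],"jaw":0.08},{"rot":[-1,0,0],"travel":[0,0,0],"jaw":0.08},{"rot":[-1,0,0],"travel":[0,0,0],"jaw":0.08},{"rot":[-1,0,0],"travel":[0,0,0],"jaw":0.08}]' 20
python3 -m jog '[{"rot":[-1,0,0],"travel":[0,0,0],"jaw":0.08},{"rot":[-1,0,0],"travel":[0,0,0],"jaw":0.08},{"rot":[-1,0,0],"travel":[0,0,0],"jaw":0.08},{"rot":[-1,0,0],"travel":[0,0,0],"jaw":0.08},{"rot":[-1,0,0],"travel":[0,0,0],"jaw":0.08},{"rot":[-1,0,0],"travel":[0,0,0],"jaw":0.08},{"rot":[-0.32,0,0],"travel":[0,0,0],"jaw":0.08}]'
python3 -c "
from h import *
plan(-.175,-.0015,.22)"
```

```text
time: 0.75
position: [0.2564, -0.597, 0.2221]
tool_rot: [1.662, 0.838, -1.662]
ft_force: [0.2, -0.0, -0.7]
grip_width: 0.542
time: 1.45
position: [0.2564, -0.5971, 0.2221]
tool_rot: [1.274, 1.167, -1.274]
ft_force: [-0.0, 0.6, -0.4]
grip_width: 0.46
t 1.45 bed [ 0.558 -0.21 ] z 0.2221 F [-0.   0.6 -0.4] Fbed [-0.6 -0.1] w 0.46
 turn units [ 0.02 -0.01  0.  ] travel now [ 0.008  0.699 -2.442] travel after turn [ 0.007  0.695 -2.443]
```

```bash
for i in 1; do python3 -m jog '[{"rot":[0,0,0],"travel":[0,0.029,-0.102],"jaw":0.08},{"rot":[0,0,0],"travel":[0,0.029,-0.102],"jaw":0.08},{"rot":[0,0,0],"travel":[0,0.029,-0.102],"jaw":0.08},{"rot":[0,0,0],"travel":[0,0.029,-0.102],"jaw":0.08},{"rot":[0,0,0],"travel":[0,0.029,-0.102],"jaw":0.08},{"rot":[0,0,0],"travel":[0,0.029,-0.102],"jaw":0.08},{"rot":[0,0,0],"travel":[0,0.029,-0.102],"jaw":0.08},{"rot":[0,0,0],"travel":[0,0.029,-0.102],"jaw":0.08}]'; done
python3 -m jog '[{"rot":[0,0,0],"travel":[0,0.029,-0.102],"jaw":0.08},{"rot":[0,0,0],"travel":[0,0.029,-0.102],"jaw":0.08},{"rot":[0,0,0],"travel":[0,0.029,-0.102],"jaw":0.08},{"rot":[0,0,0],"travel":[0,0.029,-0.102],"jaw":0.08},{"rot":[0,0,0],"travel":[0,0.029,-0.102],"jaw":0.08},{"rot":[0,0,0],"travel":[0,0.029,-0.102],"jaw":0.08},{"rot":[0,0,0],"travel":[0,0.029,-0.102],"jaw":0.08},{"rot":[0,0,0],"travel":[0,0.029,-0.102],"jaw":0.08}]'
python3 -c "
from h import *
plan(-.175,-.0015,.22)"
```

```text
time: 2.25
position: [0.3481, -0.3583, 0.2225]
tool_rot: [1.276, 1.165, -1.276]
ft_force: [-0.1, 0.2, 0.1]
grip_width: 0.458
time: 3.05
position: [0.4394, -0.1208, 0.2226]
tool_rot: [1.276, 1.164, -1.276]
ft_force: [0.4, -0.4, -0.1]
grip_width: 0.461
t 3.05 bed [ 0.0672 -0.0706] z 0.2226 F [ 0.4 -0.4 -0.1] Fbed [0.4 0.4] w 0.46
 turn units [-0.01  0.01 -0.  ] travel now [ 0.008  0.229 -0.808] travel after turn [ 0.009  0.23  -0.807]
```

```bash
python3 -m jog '[{"rot":[0,0,0],"travel":[0.03,0.029,-0.101],"jaw":0.08},{"rot":[0,0,0],"travel":[0.03,0.029,-0.101],"jaw":0.08},{"rot":[0,0,0],"travel":[0.03,0.029,-0.101],"jaw":0.08},{"rot":[0,0,0],"travel":[0.03,0.029,-0.101],"jaw":0.08},{"rot":[0,0,0],"travel":[0.03,0.029,-0.101],"jaw":0.08},{"rot":[0,0,0],"travel":[0.03,0.029,-0.101],"jaw":0.08},{"rot":[0,0,0],"travel":[0.03,0.029,-0.101],"jaw":0.08},{"rot":[0,0,0],"travel":[0.03,0.029,-0.101],"jaw":0.08}]'
python3 -c "
from h import *
plan(-.175,-.0015,.06)
c=cam('wrist');im=ctrl.get_image('wrist')[:,:,::-1];cv2.imwrite('pics/w1.png',im)"
```

```text
time: 3.85
position: [0.5306, 0.114, 0.1501]
tool_rot: [1.276, 1.164, -1.276]
ft_force: [0.0, -1.1, 0.3]
grip_width: 0.457
t 3.85 bed [-0.1749 -0.0008] z 0.1501 F [ 0.  -1.1  0.3] Fbed [1.1 0.1] w 0.46
 turn units [-0.02  0.   -0.  ] travel now [ 0.3   -0.002 -0.001] travel after turn [ 0.3   -0.002 -0.   ]
```

View pics/w1.png

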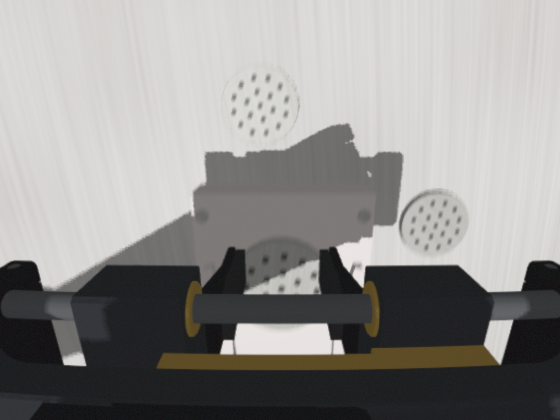

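The wrist view shows the plate centred between the fingers at about column 282. The bed's end bolts are at columns 203 and 363, so lateral alignment is good. I'm descending behind the plate and feeling for the deck.

```bash
python3 -m jog '[{"rot":[0,0,0],"travel":[0.1,0,0],"jaw":0.08},{"rot":[0,0,0],"travel":[0.1,0,0],"jaw":0.08},{"rot":[0,0,0],"travel":[0.1,-0.001,0],"jaw":0.08},{"rot":[0,0,0],"travel":[0.05,0,0],"jaw":0.08},{"rot":[0,0,0],"travel":[0,0,0],"jaw":0.08}]'
python3 -m jog '[{"rot":[0,0,0],"travel":[0.005,0,0],"jaw":0.08},{"rot":[0,0,0],"travel":[0.003,0,0],"jaw":0.08},{"rot":[0,0,0],"travel":[0.003,0,0],"jaw":0.08}]'
python3 -c "
from h import *
plan(-.175,-.0015,.048)"
```

```text
time: 4.4
position: [0.5282, 0.1126, 0.0436]
tool_rot: [1.273, 1.168, -1.279]
ft_force: [0.3, -1.0, -0.0]
grip_width: 0.459
time: 4.7
position: [0.531, 0.1132, 0.0435]
tool_rot: [1.277, 1.163, -1.273]
ft_force: [1.0, 0.5, -0.0]
grip_width: 0.458
t 4.7 bed [-0.1741 -0.0003] z 0.0435 F [ 1.   0.5 -0. ] Fbed [-0.6  0.9] w 0.46
 turn units [-0.   -0.   -0.03] travel now [-0.015 -0.004 -0.003] travel after turn [-0.015 -0.004 -0.003]
```

```bash
python3 -m jog '[{"rot":[0,0,0],"travel":[0,0,0],"jaw":0.08},{"rot":[0,0,0],"travel":[0,0,0],"jaw":0.08}]'
python3 -m jog '[{"rot":[0,0,0],"travel":[0.003,0,0],"jaw":0.08},{"rot":[0,0,0],"travel":[0,0,0],"jaw":0.08}]'
python3 -m jog '[{"rot":[0,0,0],"travel":[0.003,0,0],"jaw":0.08},{"rot":[0,0,0],"travel":[0,0,0],"jaw":0.08}]'
python3 -c "
from h import *
plan(-.175,-.0015,.048)"
```

```text
time: 4.9
position: [0.5303, 0.1131, 0.0427]
tool_rot: [1.275, 1.164, -1.275]
ft_force: [1.7, 0.4, 0.2]
grip_width: 0.461
time: 5.1
position: [0.5299, 0.113, 0.0413]
tool_rot: [1.275, 1.165, -1.275]
ft_force: [0.1, 0.6, -0.7]
grip_width: 0.464
time: 5.3
position: [0.53, 0.1131, 0.0405]
tool_rot: [1.275, 1.165, -1.275]
ft_force: [-0.5, 0.0, 1.8]
grip_width: 0.457
t 5.3 bed [-0.1739 -0.0013] z 0.0405 F [-0.5  0.   1.8] Fbed [ 0.  -0.5] w 0.46
 turn units [ 0.  0. -0.] travel now [-0.025 -0.001 -0.004] travel after turn [-0.025 -0.001 -0.004]
```

```bash
python3 -m jog '[{"rot":[0,0,0],"travel":[-0.023,0,0],"jaw":0.08},{"rot":[0,0,0],"travel":[0,0,0.025],"jaw":0.08},{"rot":[0,0,0],"travel":[0,0,0.025],"jaw":0.08},{"rot":[0,0,0],"travel":[0,0,0.025],"jaw":0.08},{"rot":[0,0,0],"travel":[0,0,0.02],"jaw":0.08},{"rot":[0,0,0],"travel":[0,0,0.02],"jaw":0.08},{"rot":[0,0,0],"travel":[0,0,0.02],"jaw":0.08},{"rot":[0,0,0],"travel":[0,0,0.02],"jaw":0.08}]'
python3 -c "
from h import *
plan(-.11,-.0015,.048)"
```

```text
time: 6.1
position: [0.5257, 0.0666, 0.0473]
tool_rot: [1.275, 1.166, -1.275]
ft_force: [0.1, 3.1, -0.5]
grip_width: 0.461
t 6.1 bed [-0.1272 -0.0014] z 0.0473 F [ 0.1  3.1 -0.5] Fbed [-3.1 -0.2] w 0.46
 turn units [ 0. -0.  0.] travel now [-0.002 -0.     0.057] travel after turn [-0.002 -0.     0.057]
```

```bash
python3 -m jog '[{"rot":[0,0,0],"travel":[-0.001,0,0.02],"jaw":0.08},{"rot":[0,0,0],"travel":[0,0,0.015],"jaw":0.08},{"rot":[0,0,0],"travel":[0,0,0.015],"jaw":0.08},{"rot":[0,0,0],"travel":[0,0,0.01],"jaw":0.08}]'
python3 -m jog '[{"rot":[0,0,0],"travel":[0,0,0.01],"jaw":0.08},{"rot":[0,0,0],"travel":[0,0,0.01],"jaw":0.08}]'
python3 -m jog '[{"rot":[0,0,0],"travel":[0,0,0.01],"jaw":0.08},{"rot":[0,0,0],"travel":[0,0,0.01],"jaw":0.08}]'
python3 -c "
from h import *
plan(-.11,-.0015,.048)
cv2.imwrite('pics/s2.png',ctrl.get_image('side')[165:330,180:340,::-1].repeat(3,0).repeat(3,1))"
```

```text
time: 6.5
position: [0.524, 0.0482, 0.0475]
tool_rot: [1.275, 1.165, -1.276]
ft_force: [0.1, 1.8, -2.8]
grip_width: 0.462
time: 6.7
position: [0.5235, 0.0439, 0.0477]
tool_rot: [1.276, 1.167, -1.274]
ft_force: [0.0, 5.8, -1.3]
grip_width: 0.46
time: 6.9
position: [0.523, 0.0366, 0.0476]
tool_rot: [1.274, 1.165, -1.275]
ft_force: [0.3, 2.0, -1.5]
grip_width: 0.459
t 6.9 bed [-0.097  -0.0014] z 0.0476 F [ 0.3  2.  -1.5] Fbed [-2.1  0.1] w 0.46
 turn units [0.01 0.01 0.  ] travel now [-0.001 -0.    -0.043] travel after turn [-0.001 -0.    -0.043]
```

View pics/s2.png

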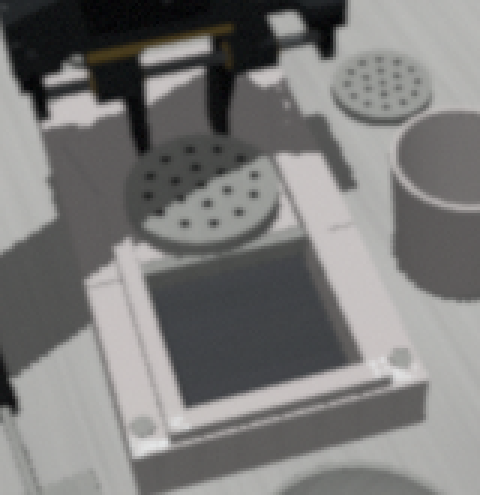

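```bash
python3 -m jog '[{"rot":[0,0,0],"travel":[0,0,0.012],"jaw":0.08},{"rot":[0,0,0],"travel":[0,0,0.012],"jaw":0.08},{"rot":[0,0,0],"travel":[0,0,0.012],"jaw":0.08},{"rot":[0,0,0],"travel":[0,0,0.012],"jaw":0.08}]'
python3 -m jog '[{"rot":[0,0,0],"travel":[0,0,0.012],"jaw":0.08},{"rot":[0,0,0],"travel":[0,0,0.012],"jaw":0.08},{"rot":[0,0,0],"travel":[0,0,0.012],"jaw":0.08},{"rot":[0,0,0],"travel":[0,0,0.012],"jaw":0.08}]'
python3 -m jog '[{"rot":[0,0,0],"travel":[0,0,0.012],"jaw":0.08},{"rot":[0,0,0],"travel":[0,0,0.012],"jaw":0.08}]'
python3 -c "
from h import *
plan(-.05,-.0015,.048)
cv2.imwrite('pics/s3.png',ctrl.get_image('side')[165:330,180:340,::-1].repeat(3,0).repeat(3,1))"
```

```text
time: 7.35
position: [0.5218, 0.0221, 0.0477]
tool_rot: [1.275, 1.165, -1.275]
ft_force: [0.8, 2.3, -1.4]
grip_width: 0.459
time: 7.75
position: [0.5205, 0.008, 0.0477]
tool_rot: [1.275, 1.165, -1.275]
ft_force: [0.7, 3.2, -1.0]
grip_width: 0.461
time: 7.95
position: [0.5199, 0.0011, 0.0477]
tool_rot: [1.275, 1.166, -1.275]
ft_force: [0.1, 3.3, 0.2]
grip_width: 0.462
t 7.95 bed [-0.0614 -0.0013] z 0.0477 F [0.1 3.3 0.2] Fbed [-3.3 -0.2] w 0.46
 turn units [ 0. -0. -0.] travel now [-0.001 -0.001  0.038] travel after turn [-0.001 -0.001  0.038]
```

View pics/s3.png

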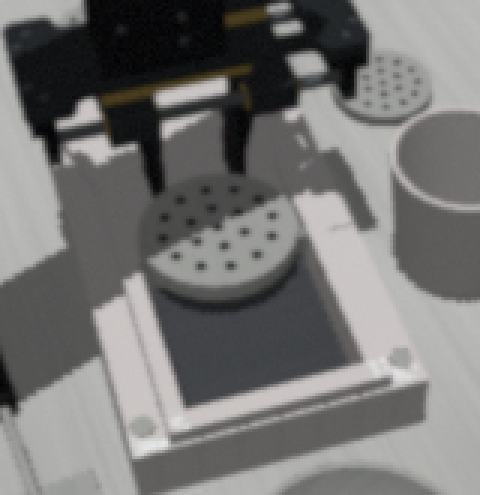

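The plate is half over the lip and its nose is still up. I'm continuing in small steps and watching for it to tip.

```bash
python3 -m jog '[{"rot":[0,0,0],"travel":[0,0,0.01],"jaw":0.08},{"rot":[0,0,0],"travel":[0,0,0.01],"jaw":0.08},{"rot":[0,0,0],"travel":[0,0,0.01],"jaw":0.08}]'
python3 -m jog '[{"rot":[0,0,0],"travel":[0,0,0.01],"jaw":0.08},{"rot":[0,0,0],"travel":[0,0,0.01],"jaw":0.08}]'
python3 -c "
from h import *
plan(-.05,-.0015,.048)
cv2.imwrite('pics/s4.png',ctrl.get_image('side')[165:330,180:340,::-1].repeat(3,0).repeat(3,1))"
```

```text
time: 8.3
position: [0.5192, -0.0077, 0.0478]
tool_rot: [1.275, 1.166, -1.274]
ft_force: [0.0, 4.6, 1.3]
grip_width: 0.459
time: 8.5
position: [0.5187, -0.0135, 0.0479]
tool_rot: [1.276, 1.166, -1.274]
ft_force: [0.3, 6.3, 2.1]
grip_width: 0.46
t 8.5 bed [-0.0468 -0.0012] z 0.0479 F [0.3 6.3 2.1] Fbed [-6.3 -0.3] w 0.46
 turn units [ 0.   -0.01 -0.01] travel now [-0.    -0.001 -0.011] travel after turn [-0.    -0.001 -0.011]
```

View pics/s4.png

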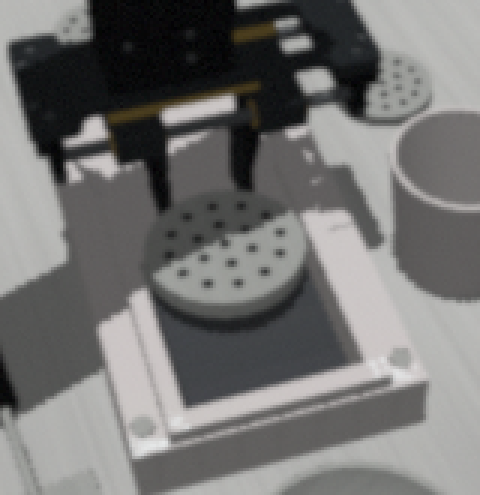

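The vertical force has turned upward, so the tail wants to rise against the rubber tips. I'll rise with it.

```bash
python3 -m jog '[{"rot":[0,0,0],"travel":[-0.008,0,0.005],"jaw":0.08},{"rot":[0,0,0],"travel":[-0.008,0,0.005],"jaw":0.08}]'
python3 -m jog '[{"rot":[0,0,0],"travel":[-0.008,0,0.005],"jaw":0.08},{"rot":[0,0,0],"travel":[0,0,0],"jaw":0.08}]'
python3 -c "
from h import *
plan(-.05,-.0015,.048)
cv2.imwrite('pics/s5.png',ctrl.get_image('side')[165:330,180:340,::-1].repeat(3,0).repeat(3,1))"
```

```text
time: 8.75
position: [0.5185, -0.0166, 0.0528]
tool_rot: [1.275, 1.165, -1.274]
ft_force: [0.0, 4.8, 2.5]
grip_width: 0.459
time: 8.95
position: [0.5184, -0.0191, 0.0553]
tool_rot: [1.275, 1.164, -1.275]
ft_force: [-0.3, 3.9, 3.2]
grip_width: 0.458
t 8.95 bed [-0.0412 -0.001 ] z 0.0553 F [-0.3  3.9  3.2] Fbed [-3.9 -0.6] w 0.46
 turn units [-0.01  0.01 -0.01] travel now [ 0.024 -0.002 -0.029] travel after turn [ 0.024 -0.002 -0.029]
```

View pics/s5.png

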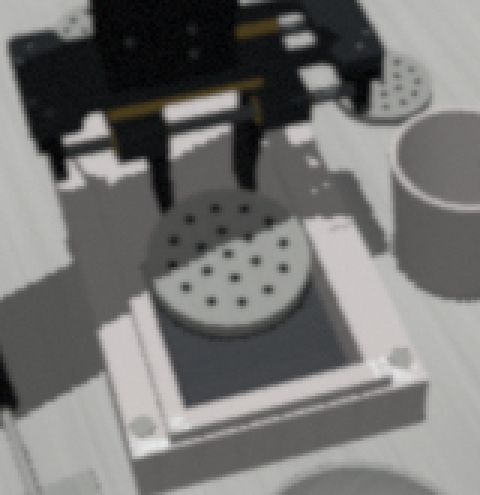

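```bash
python3 -m jog '[{"rot":[0,0,0],"travel":[-0.008,0,0.003],"jaw":0.08},{"rot":[0,0,0],"travel":[-0.008,0,0.003],"jaw":0.08},{"rot":[0,0,0],"travel":[0,0,0],"jaw":0.08}]'
python3 -c "
from h import *
plan(-.05,-.0015,.048)
cv2.imwrite('pics/s6.png',ctrl.get_image('side')[165:330,180:340,::-1].repeat(3,0).repeat(3,1))"
```

```text
time: 9.3
position: [0.5174, -0.0211, 0.0594]
tool_rot: [1.274, 1.165, -1.277]
ft_force: [0.9, 1.4, 0.1]
grip_width: 0.462
t 9.3 bed [-0.0391 -0.0018] z 0.0594 F [0.9 1.4 0.1] Fbed [-1.5  0.7] w 0.46
 turn units [-0.01  0.01  0.01] travel now [ 0.038  0.001 -0.036] travel after turn [ 0.038  0.001 -0.036]
```

View pics/s6.png

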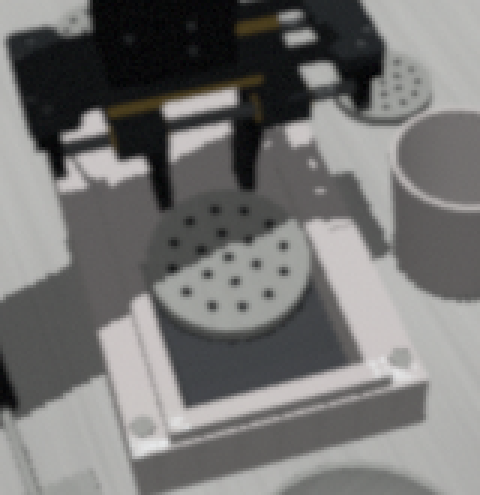

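The force dropped to about zero, so the nose is likely resting on the seat. I'll push on and follow the tail down.

```bash
python3 -m jog '[{"rot":[0,0,0],"travel":[0.002,0,0.01],"jaw":0.08},{"rot":[0,0,0],"travel":[0.002,0,0.01],"jaw":0.08},{"rot":[0,0,0],"travel":[0.003,0,0.01],"jaw":0.08}]'
python3 -c "
from h import *
plan(-.03,-.0015,.048)
cv2.imwrite('pics/s7.png',ctrl.get_image('side')[165:330,180:340,::-1].repeat(3,0).repeat(3,1))"
```

```text
time: 9.65
position: [0.5169, -0.0293, 0.0573]
tool_rot: [1.275, 1.166, -1.275]
ft_force: [0.4, 2.6, 1.0]
grip_width: 0.46
t 9.65 bed [-0.0309 -0.0016] z 0.0573 F [0.4 2.6 1. ] Fbed [-2.7  0.1] w 0.46
 turn units [-0.   -0.    0.01] travel now [0.031 0.    0.003] travel after turn [0.031 0.    0.003]
```

View pics/s7.png

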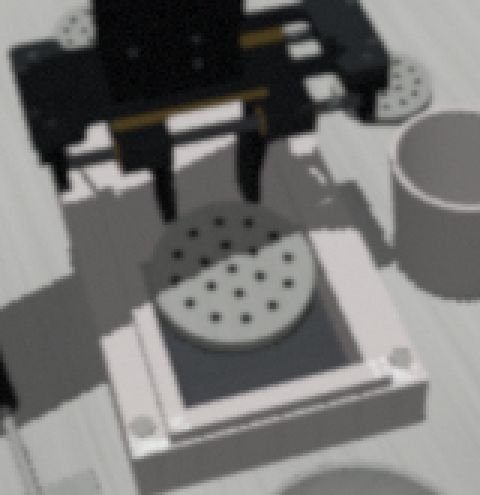

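```bash
python3 -m jog '[{"rot":[0,0,0],"travel":[0.003,0,0.01],"jaw":0.08},{"rot":[0,0,0],"travel":[0.003,0,0.01],"jaw":0.08},{"rot":[0,0,0],"travel":[0.004,0,0.01],"jaw":0.08}]'
python3 -c "
from h import *
plan(-.03,-.0015,.048)
cv2.imwrite('pics/s8.png',ctrl.get_image('side')[165:330,180:340,::-1].repeat(3,0).repeat(3,1))"
```

```text
time: 10.0
position: [0.5169, -0.0374, 0.0551]
tool_rot: [1.276, 1.165, -1.274]
ft_force: [-0.7, 5.5, 6.8]
grip_width: 0.463
t 10.0 bed [-0.0228 -0.0008] z 0.0551 F [-0.7  5.5  6.8] Fbed [-5.5 -1.2] w 0.46
 turn units [ 0.   -0.01 -0.01] travel now [ 0.024 -0.002 -0.024] travel after turn [ 0.024 -0.002 -0.024]
```

View pics/s8.png

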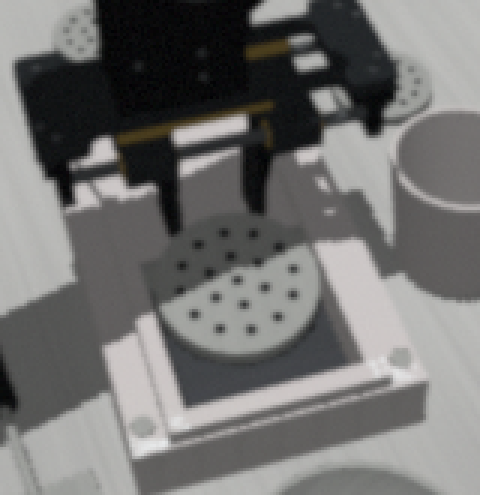

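```bash
python3 -m jog '[{"rot":[0,0,0],"travel":[-0.002,0,0.01],"jaw":0.08},{"rot":[0,0,0],"travel":[0,0,0.01],"jaw":0.08}]'
python3 -m jog '[{"rot":[0,0,0],"travel":[0.001,0,0.01],"jaw":0.08}]'
python3 -c "
from h import *
plan(-.004,-.0015,.048)
cv2.imwrite('pics/s9.png',ctrl.get_image('side')[165:330,180:340,::-1].repeat(3,0).repeat(3,1))"
```

```text
time: 10.25
position: [0.5154, -0.0449, 0.0548]
tool_rot: [1.274, 1.165, -1.276]
ft_force: [-0.0, 2.4, -1.8]
grip_width: 0.466
time: 10.35
position: [0.5149, -0.048, 0.0543]
tool_rot: [1.274, 1.165, -1.276]
ft_force: [1.0, 2.0, -1.6]
grip_width: 0.458
t 10.35 bed [-0.0121 -0.0018] z 0.0543 F [ 1.   2.  -1.6] Fbed [-2.1  0.8] w 0.46
 turn units [-0.    0.01  0.01] travel now [0.021 0.001 0.027] travel after turn [0.021 0.001 0.027]
```

View pics/s9.png

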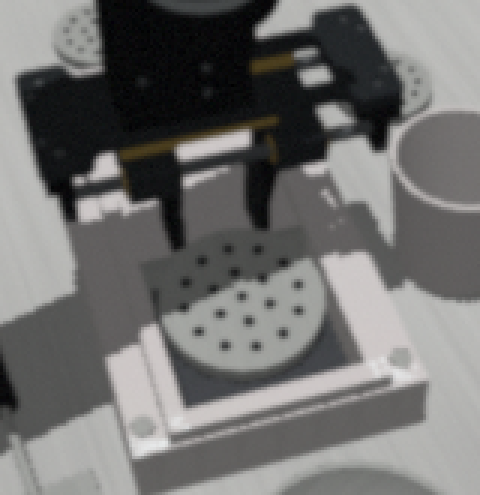

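The tail is near the crest, with the centre at about bed x = 39 mm. I'll back off, drop to about 4 mm above the crest, and push the rest of the way.

```bash
python3 -m jog '[{"rot":[0,0,0],"travel":[0,0,-0.03],"jaw":0.08},{"rot":[0,0,0],"travel":[0.018,0,-0.01],"jaw":0.08},{"rot":[0,0,0],"travel":[0.002,0,0],"jaw":0.08}]'
python3 -c "
from h import *
plan(-.004,-.0015,.048)
cv2.imwrite('pics/s10.png',ctrl.get_image('side')[165:330,180:340,::-1].repeat(3,0).repeat(3,1))"
```

```text
time: 10.7
position: [0.5161, -0.0345, 0.0482]
tool_rot: [1.273, 1.167, -1.275]
ft_force: [-0.2, -0.5, -0.9]
grip_width: 0.457
t 10.7 bed [-0.0256 -0.0019] z 0.0482 F [-0.2 -0.5 -0.9] Fbed [ 0.5 -0.2] w 0.46
 turn units [0.02 0.   0.01] travel now [0.001 0.001 0.072] travel after turn [0.001 0.001 0.072]
```

View pics/s10.png

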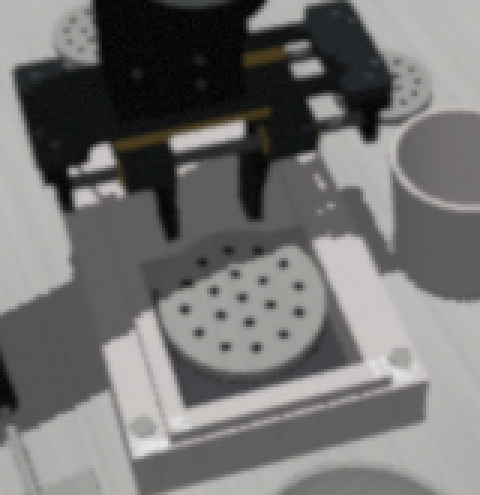

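```bash
python3 -m jog '[{"rot":[0,0,0],"travel":[0,0,0.02],"jaw":0.08},{"rot":[0,0,0],"travel":[0,0,0.015],"jaw":0.08},{"rot":[0,0,0],"travel":[0,0,0.012],"jaw":0.08}]'
python3 -m jog '[{"rot":[0,0,0],"travel":[0,0,0.012],"jaw":0.08},{"rot":[0,0,0],"travel":[0,0,0.01],"jaw":0.08}]'
python3 -c "
from h import *
plan(-.004,-.0015,.048)
cv2.imwrite('pics/s11.png',ctrl.get_image('side')[165:330,180:340,::-1].repeat(3,0).repeat(3,1))"
```

```text
time: 11.05
position: [0.5153, -0.0495, 0.0488]
tool_rot: [1.276, 1.165, -1.276]
ft_force: [0.6, 1.3, -0.9]
grip_width: 0.458
time: 11.25
position: [0.5145, -0.0557, 0.0487]
tool_rot: [1.275, 1.166, -1.275]
ft_force: [-0.2, 2.6, -1.8]
grip_width: 0.46
t 11.25 bed [-0.0044 -0.0016] z 0.0487 F [-0.2  2.6 -1.8] Fbed [-2.6 -0.5] w 0.46
 turn units [ 0.   -0.01  0.  ] travel now [0.002 0.    0.001] travel after turn [0.002 0.    0.001]
```

View pics/s11.png

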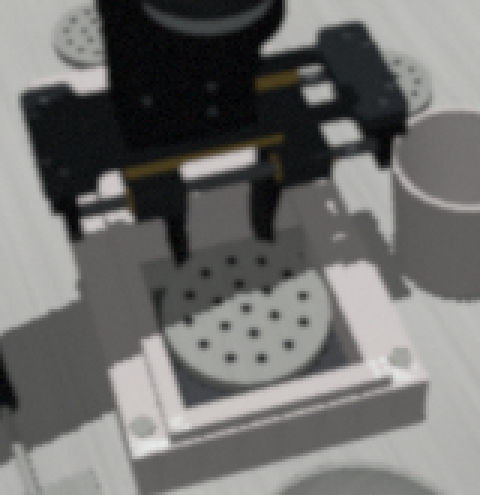

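```bash
python3 -m jog '[{"rot":[0,0,0],"travel":[0.002,0,0.008],"jaw":0.08},{"rot":[0,0,0],"travel":[0,0,0],"jaw":0.08}]'
python3 -m jog '[{"rot":[0,0,0],"travel":[0,0,0.007],"jaw":0.08},{"rot":[0,0,0],"travel":[0,0,0],"jaw":0.08}]'
python3 -c "
from h import *
plan(-.004,-.0015,.048)
cv2.imwrite('pics/s12.png',ctrl.get_image('side')[165:330,180:340,::-1].repeat(3,0).repeat(3,1))"
```

```text
time: 11.5
position: [0.5145, -0.0592, 0.0483]
tool_rot: [1.275, 1.164, -1.276]
ft_force: [0.3, 1.1, -0.0]
grip_width: 0.465
time: 11.7
position: [0.5144, -0.0609, 0.0484]
tool_rot: [1.275, 1.164, -1.276]
ft_force: [0.7, -0.3, -0.3]
grip_width: 0.463
t 11.7 bed [ 0.0008 -0.0012] z 0.0484 F [ 0.7 -0.3 -0.3] Fbed [0.2 0.7] w 0.46
 turn units [-0.01  0.01 -0.  ] travel now [ 0.001 -0.001 -0.016] travel after turn [ 0.001 -0.001 -0.016]
```

View pics/s12.png

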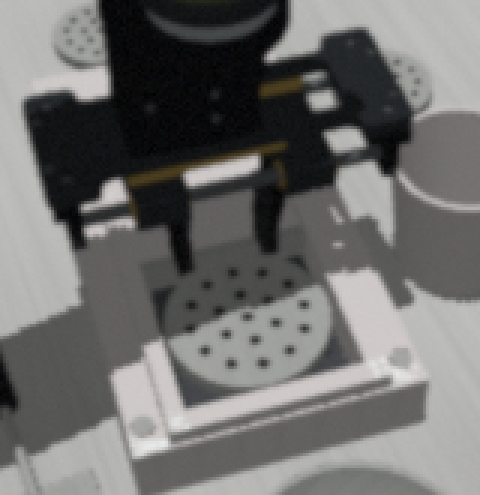

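The push force fell to zero, so the plate has dropped. I'm lifting clear, shutting the jaws and checking.

```bash
python3 -m jog '[{"rot":[0,0,0],"travel":[0,0,-0.02],"jaw":0.08},{"rot":[0,0,0],"travel":[-0.1,0,-0.03],"jaw":0.5},{"rot":[0,0,0],"travel":[-0.1,0,-0.1],"jaw":1},{"rot":[0,0,0],"travel":[-0.1,0,-0.1],"jaw":1},{"rot":[0,0,0],"travel":[0,0,-0.1],"jaw":1},{"rot":[0,0,0],"travel":[0,0,0],"jaw":1}]'
python3 -c "
from h import *
plan(.049,0,.06)
a=ctrl.get_image('side')[165:330,180:340,::-1].repeat(3,0).repeat(3,1)
b=ctrl.get_image('top')[155:290,265:375,::-1];b=cv2.resize(b,None,fx=3,fy=3)
c=np.zeros((495,820,3),np.uint8);c[:,:480]=a;c[:405,490:820]=b;cv2.imwrite('pics/s13.png',c[:,:800])"
```

```text
time: 12.35
position: [0.5243, 0.0505, 0.1399]
tool_rot: [1.273, 1.169, -1.266]
ft_force: [0.2, 0.2, 0.2]
grip_width: 0.088
t 12.35 bed [-0.111  -0.0014] z 0.1399 F [0.2 0.2 0.2] Fbed [-0.2  0.1] w 0.09
 turn units [ 0.09 -0.03 -0.04] travel now [ 0.265 -0.     0.534] travel after turn [0.266 0.005 0.533]
```

View pics/s13.png

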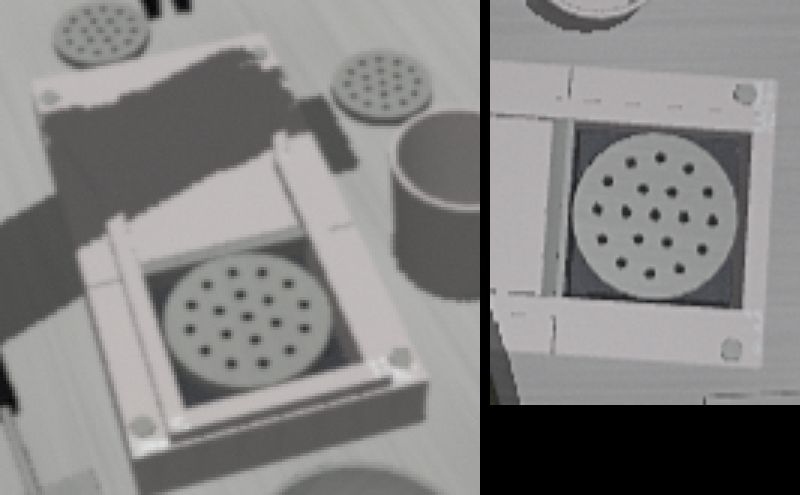

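The plate lies flat in the pocket: centre at (655,214) in the top inset, a full round outline, and the lip fully visible. Next I'll press at its centre.

```bash
python3 -c "
from h import *
c=cam('top')
p=ray(c,(320-.33,226.3-.33),.042)[:2];print(w2b(p).round(4))
s=cam('side');p=ray(s,(180+248/3-.3,165+317/3-.3),.042);print(w2b(p).round(4))
b=w2b(ray(c,(319.7,226),.042)); plan(b[0],b[1],.07)"
```

```text
[0.0484 0.0003]
[0.0439 0.0002]
t 12.45 bed [-0.1058 -0.0017] z 0.1382 F [-0.  -0.2  0.3] Fbed [ 0.2 -0. ] w 0.03
 turn units [0.03 0.01 0.  ] travel now [0.228 0.005 0.514] travel after turn [0.227 0.006 0.514]
```

```bash
python3 -m jog '[{"rot":[0,0,0],"travel":[0,0.001,0.1],"jaw":1},{"rot":[0,0,0],"travel":[0.03,0.001,0.1],"jaw":1},{"rot":[0,0,0],"travel":[0.05,0.001,0.1],"jaw":1},{"rot":[0,0,0],"travel":[0.05,0.001,0.1],"jaw":1},{"rot":[0,0,0],"travel":[0.05,0.001,0.08],"jaw":1},{"rot":[0,0,0],"travel":[0.05,0.001,0.03],"jaw":1},{"rot":[0,0,0],"travel":[0,0,0],"jaw":1},{"rot":[0,0,0],"travel":[0,0,0],"jaw":1}]'
python3 -c "
from h import *
plan(.0475,.0003,.06)"
```

```text
time: 13.25
position: [0.5117, -0.1069, 0.069]
tool_rot: [1.275, 1.167, -1.275]
ft_force: [-0.1, 0.0, 0.0]
grip_width: 0.005
t 13.25 bed [0.0469 0.0002] z 0.069 F [-0.1  0.   0. ] Fbed [ 0.  -0.1] w 0.01
 turn units [ 0.01 -0.01  0.01] travel now [0.03  0.    0.002] travel after turn [0.03  0.    0.002]
```

```bash
python3 -m jog '[{"rot":[0,0,0],"travel":[0.02,0,0],"jaw":1},{"rot":[0,0,0],"travel":[0.02,0,0.001],"jaw":1},{"rot":[0,0,0],"travel":[0.01,0,0],"jaw":1},{"rot":[0,0,0],"travel":[0,0,0],"jaw":1}]'
for k in 1 2; do python3 -m jog '[{"rot":[0,0,0],"travel":[0.004,0,0],"jaw":1},{"rot":[0,0,0],"travel":[0.002,0,0],"jaw":1}]'|egrep 'pos|ft'; done
```

```text
time: 13.65
position: [0.5115, -0.1079, 0.0538]
tool_rot: [1.274, 1.166, -1.275]
ft_force: [-0.5, -0.5, -0.3]
grip_width: 0.008
position: [0.5119, -0.1084, 0.0525]
ft_force: [-0.3, 0.3, 0.0]
position: [0.5118, -0.1085, 0.0506]
ft_force: [1.0, -1.1, -0.3]
```

```bash
python3 -m jog '[{"rot":[0,0,0],"travel":[0.003,0,0],"jaw":1},{"rot":[0,0,0],"travel":[0.003,0,0],"jaw":1}]'|egrep 'pos|ft'
python3 -m jog '[{"rot":[0,0,0],"travel":[0.003,0,0],"jaw":1},{"rot":[0,0,0],"travel":[0.003,0,0],"jaw":1}]'|egrep 'pos|ft'
python3 -m jog '[{"rot":[0,0,0],"travel":[0.003,0,0],"jaw":1},{"rot":[0,0,0],"travel":[0.003,0,0],"jaw":1}]'|egrep 'pos|ft'
```

```text
position: [0.5118, -0.1085, 0.0488]
ft_force: [0.2, -1.0, -0.1]
position: [0.5118, -0.1085, 0.047]
ft_force: [0.8, 0.2, -1.0]
position: [0.5118, -0.1085, 0.0456]
ft_force: [-2.4, 0.4, 5.2]
```

```bash
python3 -m jog '[{"rot":[0,0,0],"travel":[0.002,0,0],"jaw":1},{"rot":[0,0,0],"travel":[0.001,0,0],"jaw":1}]'|egrep 'pos|ft'
python3 -m jog '[{"rot":[0,0,0],"travel":[0.002,0,0],"jaw":1},{"rot":[0,0,0],"travel":[0.001,0,0],"jaw":1}]'|egrep 'pos|ft'
python3 -m jog '[{"rot":[0,0,0],"travel":[0.002,0,0],"jaw":1},{"rot":[0,0,0],"travel":[0.001,0,0],"jaw":1}]'|egrep 'pos|ft'
```

```text
position: [0.5118, -0.1085, 0.0448]
ft_force: [-1.9, -0.1, 5.9]
position: [0.5118, -0.1085, 0.0439]
ft_force: [-1.2, 0.4, 5.1]
position: [0.5118, -0.1085, 0.043]
ft_force: [-1.1, 1.0, 5.8]
```

```bash
python3 -m jog '[{"rot":[0,0,0],"travel":[0.002,0,0],"jaw":1},{"rot":[0,0,0],"travel":[0.001,0,0],"jaw":1}]'|egrep 'pos|ft'
python3 -m jog '[{"rot":[0,0,0],"travel":[0.002,0,0],"jaw":1},{"rot":[0,0,0],"travel":[0.001,0,0],"jaw":1}]'|egrep 'pos|ft'
```

```text
position: [0.5118, -0.1085, 0.0421]
ft_force: [-1.2, -0.0, 5.6]
position: [0.5118, -0.1085, 0.0415]
ft_force: [-3.7, -0.0, 8.8]
```

The seat sank 4 mm at a steady 5.6 N and the force is now rising at the stop. I'll use finer steps from here.

```bash
python3 -m jog '[{"rot":[0,0,0],"travel":[0.001,0,0],"jaw":1},{"rot":[0,0,0],"travel":[0,0,0],"jaw":1}]'|egrep 'pos|ft'
python3 -m jog '[{"rot":[0,0,0],"travel":[0.001,0,0],"jaw":1},{"rot":[0,0,0],"travel":[0,0,0],"jaw":1}]'|egrep 'pos|ft'
```

```text
position: [0.5118, -0.1085, 0.0414]
ft_force: [-3.6, 0.7, 8.8]
position: [0.5118, -0.1085, 0.0413]
ft_force: [-4.1, 1.2, 11.8]
```

```bash
python3 -m jog '[{"rot":[0,0,0],"travel":[0.001,0,0],"jaw":1},{"rot":[0,0,0],"travel":[0,0,0],"jaw":1}]'|egrep 'pos|ft'
python3 -m jog '[{"rot":[0,0,0],"travel":[0.001,0,0],"jaw":1},{"rot":[0,0,0],"travel":[0,0,0],"jaw":1}]'|egrep 'pos|ft'
```

```text
position: [0.5118, -0.1085, 0.0412]
ft_force: [-5.1, 0.7, 11.8]
position: [0.5118, -0.1085, 0.041]
ft_force: [-5.5, -0.1, 13.2]
```

```bash
python3 -m jog '[{"rot":[0,0,0],"travel":[0.001,0,0],"jaw":1},{"rot":[0,0,0],"travel":[0,0,0],"jaw":1}]'|egrep 'pos|ft'
python3 -m jog '[{"rot":[0,0,0],"travel":[0.001,0,0],"jaw":1},{"rot":[0,0,0],"travel":[0,0,0],"jaw":1}]'|egrep 'pos|ft'
```

```text
position: [0.5119, -0.1085, 0.0409]
ft_force: [-5.5, -0.1, 14.6]
position: [0.5118, -0.1085, 0.0408]
ft_force: [-7.0, 1.0, 15.9]
```

```bash
python3 -m jog '[{"rot":[0,0,0],"travel":[0.001,0,0],"jaw":1},{"rot":[0,0,0],"travel":[0,0,0],"jaw":1}]'|egrep 'pos|ft'
python3 -m jog '[{"rot":[0,0,0],"travel":[0,0,0],"jaw":1},{"rot":[0,0,0],"travel":[0,0,0],"jaw":1},{"rot":[0,0,0],"travel":[0,0,0],"jaw":1}]'|egrep 'pos|ft'
python3 -m jog '[{"rot":[0,0,0],"travel":[0,0,0],"jaw":1},{"rot":[0,0,0],"travel":[0,0,0],"jaw":1},{"rot":[0,0,0],"travel":[0,0,0],"jaw":1}]'|egrep 'pos|ft'
```

```text
position: [0.5118, -0.1085, 0.0406]
ft_force: [-5.6, 1.6, 16.8]
position: [0.5118, -0.1085, 0.0406]
ft_force: [-5.8, 1.1, 17.7]
position: [0.5118, -0.1085, 0.0406]
ft_force: [-7.0, 0.9, 18.4]
```

Held about 17–18 N for 0.8 s with no further sinking. Letting go straight up, then moving clear.

```bash
python3 -m jog '[{"rot":[0,0,0],"travel":[0,0,0],"jaw":1},{"rot":[0,0,0],"travel":[-0.01,0,0],"jaw":1},{"rot":[0,0,0],"travel":[-0.03,0,0],"jaw":1},{"rot":[0,0,0],"travel":[-0.1,0,0],"jaw":1},{"rot":[0,0,0],"travel":[-0.1,0,0],"jaw":1},{"rot":[0,0,0],"travel":[-0.1,0,0],"jaw":1}]'
python3 -m jog '[{"rot":[0,0,0],"travel":[-0.05,0,-0.1],"jaw":1},{"rot":[0,0,0],"travel":[-0.05,0,-0.1],"jaw":1},{"rot":[0,0,0],"travel":[0,0,-0.1],"jaw":1},{"rot":[0,0,0],"travel":[0,0,-0.1],"jaw":1},{"rot":[0,0,0],"travel":[0,0,-0.1],"jaw":1},{"rot":[0,0,0],"travel":[0,0,0],"jaw":1},{"rot":[0,0,0],"travel":[0,0,0],"jaw":1}]'
python3 -c "
from h import *
plan(.049,0,.06)
a=ctrl.get_image('side')[165:330,180:340,::-1].repeat(3,0).repeat(3,1)
b=ctrl.get_image('top')[:,:,::-1];cv2.imwrite('pics/t14.png',b);b=cv2.resize(b[155:290,265:375],None,fx=2.8,fy=2.8)
c=np.zeros((495,800,3),np.uint8);c[:,:480]=a;c[:378,490:798]=b;cv2.imwrite('pics/s14.png',c)"
```

```text
time: 18.25
position: [0.5116, -0.1083, 0.1418]
tool_rot: [1.275, 1.166, -1.275]
ft_force: [1.2, -0.4, -0.5]
grip_width: -0.0
time: 18.95
position: [0.5252, 0.0415, 0.1708]
tool_rot: [1.273, 1.166, -1.274]
ft_force: [-0.1, -0.6, 0.2]
grip_width: 0.003
t 18.95 bed [-0.1021  0.0003] z 0.1708 F [-0.1 -0.6  0.2] Fbed [ 0.6 -0. ] w 0.0
 turn units [ 0.02  0.   -0.  ] travel now [ 0.369 -0.002  0.504] travel after turn [ 0.369 -0.001  0.504]
```

View pics/s14.png

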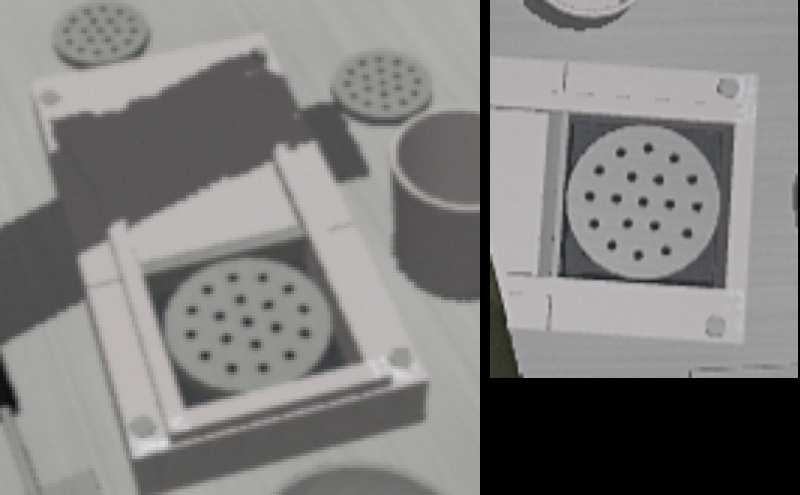

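View pics/t14.png

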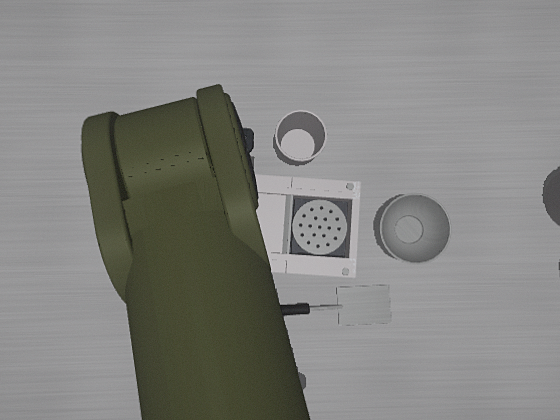

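The final pictures show the plate flat in the pocket and sunk with the seat. The mould (301,135), bowl (416,228) and spatula are where they started, and the robot is clear. Handing in.

```bash
python3 -c "
from bench import ctrl
print(ctrl.close_job())"
```

```text
the job is handed in; nothing more can be done
None
```

The plate is in the pocket with its seat pressed down on the stop, and I handed the job in at about 19 s of the 54 s allowed.

- **Push:** I pushed the plate from behind with two tips about 8 mm above the deck. When the tail began to lift at the lip I rose with it, then followed it down. Once the tail lay on the crest I backed off and pushed it off with the tips about 4 mm above the crest. At one point while following the tail down I pressed a bit hard, with about 9 N in all on the plate.
- **Press:** With the jaws shut, I touched the plate's centre at tip height 46 mm. The seat sank about 4 mm at a steady 5 to 6 N, then the force rose steeply at the stop. I held 17 to 18 N for about 0.8 s with no further sinking, and let go straight up. During the hold there was also a sideways force of 6 to 7 N, so the highest combined reading was about 20 N, under the 25 N limit.
- **Last checks:** The final pictures show the plate flat in the pocket, and the mould, bowl and visible part of the spatula (the arm covers its handle end) in their starting places. The force reading is near zero with the robot clear.
- **Small disagreement:** The side and top cameras differed by about 4 mm on the plate's centre along the push direction. I pressed at the top camera's value.

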